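Touch down and hover the heater's cover over its threaded holes

TASK

Pick up the loose aluminium cover with the blue grip and three large holes, and touch it down gently on the dark block of the tube heater, its three holes over the block's three brass-ringed threaded holes, to feel where it seats. Then raise it straight up until it hangs clear of the block by about 12 mm, level, with all of each threaded hole still showing through its hole, and finish while holding it still there, so that a colleague can start the screws. Leave everything else, the spare cover with the grey grip included, where it is.

Things in the scene. Friction and masses are not known exactly. Their poses are not given: they have to be found in the camera images.
- cover: Cover to use: loose aluminium plate 100 (its x) x 130 (its y) x 6 mm, flat on the bench, 0.25 to 0.42 kg. Upright blue grip bar on its middle: 60 mm along x, 16 mm thick along y, top 50 mm above the underside; pinch it from above across the 16 mm. 16 mm holes at three corners, none at the fourth (-35, -50 mm): it fits one way round only. Origin: centre of the underside; z up.
- grip (a point): Point in the blue grip bar to pinch: on the cover's centre line, 34 mm above its underside, 16 mm below the bar's top.
- hole0 (a point): Centre of a 16 mm hole of the cover, on its underside, at (35, 50, 0) mm in the cover's frame. It belongs over thread0.
- hole1 (a point): The same at (35, -50, 0) mm. It belongs over thread1.
- hole2 (a point): The same at (-35, 50, 0) mm. It belongs over thread2.
- heater: Fixed tube heater: white housing 170 (x) x 200 (y) mm, on it a dark steel block 120 x 150 mm with eight flush black wells, rigid flat top 95 mm above the origin (on the vertical centre line). Display on the +x side. On screw feet: origin 2 to 18 mm above the bench, differing from run to run. With the cover seated, its x and y are parallel to the heater's and its origin is 95 mm above.
- thread0 (a point): Centre of a 6 mm threaded hole with a brass ring, on the top face of the dark block, at (35, 50, 95) mm in the heater's frame.
- thread1 (a point): The same at (35, -50, 95) mm in the heater's frame.
- thread2 (a point): The same at (-35, 50, 95) mm in the heater's frame. The fourth corner has none.
- spare_cover: Spare cover for another machine, not to be used: same plate and grip bar, but the grip is grey and it has two 10 mm holes. Lies flat on the bench; it and the cover may lie in either's place. Origin: centre of the underside.
- tube_rack: White rack with capped tubes, 80 x 230 mm, 106 mm high. Bystander at the back. Origin: centre of the underside.
- pipette: White and blue pipette lying down, about 250 mm long along its x, 25 mm thick. Bystander on the right. Origin: on the bench, under its barrel.
- screw_dish: White dish, 74 mm across, 22 mm high, with the brass thumbscrews. Bystander. Origin: centre of the underside.
- petri_stack: Stack of three closed dishes, 90 mm across, 43 mm high. Bystander. Origin: centre of the underside.
- reagent_bottle: Brown bottle with a blue cap, 72 mm across, 160 mm high. Bystander. Origin: centre of the underside.
Mind the look-alikes: they are no part of the job. Leave any turquoise look-alike of the cover alone.

How it is judged (in metres and radians):
On the way, in this order (a step that is already met when the one before it is completed fails the run):
1. the cover is held by the fingers, well off the bench (height (world z) of cover above 0.03 m and contact force between the fingers and cover above 2 N), for 0.2 s.
2. the cover is touched down on the block (at least 1 N), each of its holes within 6 mm of its threaded hole (horizontal distance between hole0 and thread0 below 0.006 m and horizontal distance between hole1 and thread1 below 0.006 m and horizontal distance between hole2 and thread2 below 0.006 m and contact force between cover and heater above 1 N), for 0.1 s.
At the end, for the whole second after the job is handed in: The fingers hold the cover still; each of its three holes is within 5 mm (horizontally) of its threaded hole and its underside 6 to 20 mm above it, the cover level within 4 degrees, touching nothing but the fingers; every bystander is within 20 mm of where it stood (horizontal distance between hole0 and thread0 below 0.005 m and horizontal distance between hole1 and thread1 below 0.005 m and horizontal distance between hole2 and thread2 below 0.005 m and z of hole0 in the frame of thread0 between 0.006 and 0.02 m and z of hole1 in the frame of thread1 between 0.006 and 0.02 m and z of hole2 in the frame of thread2 between 0.006 and 0.02 m and angle between cover's own z axis and vertical below 0.07 rad and contact force between the fingers and cover above 2 N and linear speed of cover below 0.01 m/s and angular speed of cover below 0.1 rad/s and contact force between cover and heater below 0.05 N and contact force between cover and spare_cover below 0.05 N and contact force between cover and tube_rack below 0.05 N and contact force between cover and pipette below 0.05 N and contact force between cover and screw_dish below 0.05 N and contact force between cover and petri_stack below 0.05 N and contact force between cover and reagent_bottle below 0.05 N and distance of each of spare_cover, tube_rack, pipette, screw_dish, petri_stack, reagent_bottle from where it was at the start of the episode below 0.02 m); the arm keeps its last pose, push and grip.
It fails at once if the cover is pushed on the heater with more than 40 N (contact force between cover and heater above 40 N).
It fails at once if the spare cover or another bystander is moved by more than 20 mm (distance of any of spare_cover, tube_rack, pipette, screw_dish, petri_stack, reagent_bottle from where it was at the start of the episode above 0.02 m).
It also fails if it takes over 42 s, if anything falls off the work surface, if the arm or the gripper's body presses on something with over 40 N, if the wrist force passes 120 N, or if a joint passes its speed limit or range.

ROBOT

A 6-joint arm with a two-finger parallel gripper is mounted at the origin on the work surface. World frame = base frame: x ahead of the robot, y to its left, z up, the work surface at z = 0. Lengths are in mm, angles in rad, forces in N, time in s.
With the tool pointing down it reaches from about 350 to 1000 mm from the base axis. Payload 7.1 kg.
Tool frame: the origin (TCP) lies midway between the tips of the shut fingers; the grasp point (between the pads) lies 19 mm behind it (bot.pinch_z is the distance from the TCP to the grasp point, in mm); y points along the fingers, z is the direction in which the jaws open and shut, and the axes are right-handed (so a half turn about y gives the same grasp; the last joint's range is limited). The gripper opens to 85 mm and grips with 20 to 120 N. Pads are 22 mm wide; open, the fingers measure 114 mm over their backs; the gripper's body (76 mm by 85 mm) begins 54 mm behind the grasp point. The pads swing forward as they close: fully open they stand 13 mm farther back than shut.
Start: joints at [1.155, 0.423, 1.63, -0, 1.089, -0.019], TCP at [241.511, 576.435, 231.319] pointing down, gripper open.
Joint ranges: [-3, 3], [-0.9, 2.11], [0.09, 2.58], [-1.31, 4.45], [0.11, 2.69], [-2.54, 2.54]. Speed limits (rad/s): [2.39, 2.39, 3.01, 3.14, 3.14, 3.14].

INTERFACE

Orientations are given as a unit quaternion [x, y, z, w].
In Python, from station import bot, imaging gives the robot as it stands.
- The arm moves only by the tool arm_command, never from a script. Its argument "plan" is a list of rows, each an object with "linear": the shift along the world's x, y, z in m, a list of three; "twist": the turn about the world's z in degrees. A call has 1 to 20 rows; each row shifts and turns the commanded pose from where the row before left it; what a row does not reach is not made up. A row lasts 1/12 s, in which the tool goes at most 41.7 mm and 7.16 degrees, less where a joint would pass 70% of its speed; a pose out of reach is approached as far as the arm can. A call is refused whole if a number of a shift passes 0.0417 or a number of a turn 7.16, either way. A call with a gripper value outside its range is refused whole. "claw" is the closure, from -1 (fully open) to 1 (shut), set as the call begins (left out, the last holds). The fingers move at their own pace and stop on an object; "force" is the grip in N (left out, the last holds). Time passes only in rows, so rows that do not move let the fingers close. It gives the time, the measured TCP pose, the force and the opening at its end, in the units of the state.
- bot.get_obs(): the state, without advancing time (a new reading comes with each control period).
- imaging.get_image(name): name is "side" or "top" or "wrist"; returns the picture (384x512x3 uint8, red, green, blue); there is no depth.
- imaging.camera_info(name): a dict with "camera_matrix" (3x3 intrinsics, pixels), "extrinsics" (4x4, takes a point from world to camera coordinates); the wrist camera has in their place "tool_from_camera" (4x4, takes a point from camera to tool coordinates, whose origin is the TCP and whose axes are the tool frame's). Camera axes: x right, y down, z forward; pixel columns grow to the right and rows downward; lengths in mm; the calibration is good to about 2 mm. A picture is of the moment at which its call begins: read the wrist's pose just before it. camera_info takes no time and is no camera call.
- bot.job_done(): hands the job in, once; it reports no verdict.
The state is a dict: "time": time; "joints": joint angles; "qvel": joint speeds; "tau": joint torques, N m; "position": TCP position; "tool_rot": TCP orientation; "contact_force": force on the tool from outside, world axes, zero at the start; "torque": the same for the moment, N m; "grip_width": finger opening in mm.
Only numpy, scipy, OpenCV 4.12 (cv2) and the standard library are available. Lean on these libraries where they do the work, as an engineer would, in place of code of your own. Each camera call takes 0.05 s, during which the arm holds its last target.

## Working session

There is one attempt and no reset: what is moved stays moved. The work goes in short steps, Python scripts to look and compute and a tool call to move; the robot and the scene stay as the last step left them, time stands still between calls to the robot, and variables do not carry over. Pictures are saved under pics/ and viewed, and the job is handed in when it is done.

Besides the shell and the picture viewer there is one more tool, called after "Emit:" as name(argument=value, ...), one argument or row to a line, values as JSON. arm_command: Moves the arm, as the interface text tells. Its arguments: {"type":"object","properties":{"plan":{"type":"array"},"claw":{"type":"number"},"force":{"type":"number"}},"required":["plan"]}

```bash
mkdir -p pics; ls; python3 - <<'E'
from station import bot, imaging
import cv2
print(bot.get_obs(), bot.pinch_z)
for n in ["top","side","wrist"]:
    im=imaging.get_image(n); cv2.imwrite(f"pics/{n}0.png",im[:,:,::-1])
    print(n,imaging.camera_info(n))
E
```

```text
pics
{'time': 0.0, 'joints': array([ 1.15499125e+00,  4.23808477e-01,  1.63069303e+00, -7.78995728e-06,
        1.08858388e+00, -1.89907699e-02]), 'qvel': array([-4.25093068e-04, -7.17829005e-04,  2.75420686e-04,  3.90148223e-04,
       -9.43876727e-05, -2.14990485e-03]), 'tau': array([-1.57677874e-03, -5.57385242e+01, -2.81743598e+01, -6.09201197e-05,
        7.19790478e-03,  1.11647097e-05]), 'position': array([241.30579619, 575.95224733, 230.56469983]), 'tool_rot': array([ 0.69375053, -0.13948655,  0.13926365, -0.6927188 ]), 'contact_force': array([0.03475599, 0.53849451, 0.94886906]), 'torque': array([-0.01309366,  0.00900824, -0.04986943]), 'grip_width': 85.47334713324517} 18.700000000000003
top {'camera_matrix': array([[406.84212466,   0.        , 257.12645869],
       [  0.        , 406.84212466, 201.50131754],
       [  0.        ,   0.        ,   1.        ]]), 'extrinsics': array([[-2.65799480e-02, -9.99527090e-01,  1.54629196e-02,
         1.94028915e+01],
       [-9.97387917e-01,  2.54774476e-02, -6.75887820e-02,
         5.18628379e+02],
       [ 6.71628629e-02, -1.72190
[... 513 characters left out ...]
2511163e-01,  6.10691353e-01, -7.39759092e-01,
         1.08773495e+03],
       [ 0.00000000e+00,  0.00000000e+00,  0.00000000e+00,
         1.00000000e+00]])}
wrist {'camera_matrix': array([[305.20061804,   0.        , 255.40698918],
       [  0.        , 305.20061804, 190.88058708],
       [  0.        ,   0.        ,   1.        ]]), 'tool_from_camera': array([[-2.99026951e-05,  9.45330680e-01,  3.26113331e-01,
        -8.47075365e+01],
       [ 7.44335017e-04, -3.26113220e-01,  9.45330426e-01,
        -1.43498057e+02],
       [ 9.99999723e-01,  2.71005499e-04, -6.93891064e-04,
         3.37391238e-02],
       [ 0.00000000e+00,  0.00000000e+00,  0.00000000e+00,
         1.00000000e+00]])}
```

View pics/top0.png

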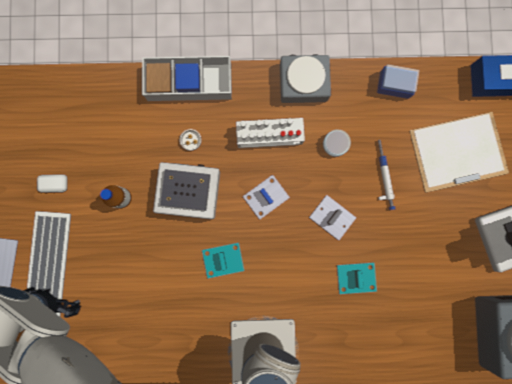

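View pics/side0.png

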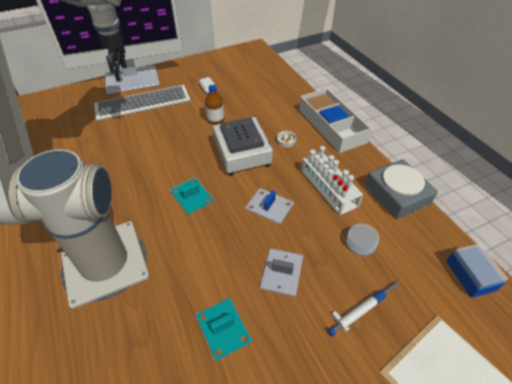

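View pics/wrist0.png

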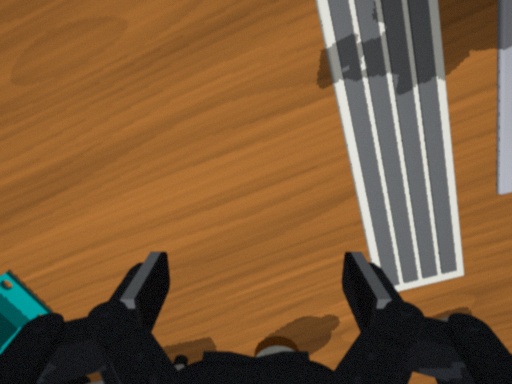

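The top view shows the blue-grip cover at about (266,197), the heater at (186,190) and the grey spare at (333,217). The turquoise look-alikes are at (222,260) and (357,278). I'll enlarge the area next.

```bash
python3 - <<'E'
import cv2
im=cv2.imread("pics/top0.png")
for n,(x,y,w,h) in dict(cov=(236,170,60,50),heat=(146,155,80,70)).items():
    cv2.imwrite(f"pics/c_{n}.png",cv2.resize(im[y:y+h,x:x+w],None,fx=10 if n=="cov" else 8,fy=10 if n=="cov" else 8,interpolation=cv2.INTER_CUBIC))
E
```

```text
(no output)
```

View pics/c_cov.png

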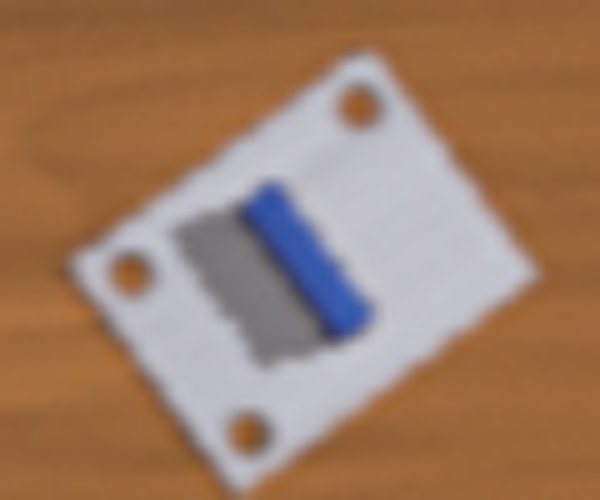

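View pics/c_heat.png

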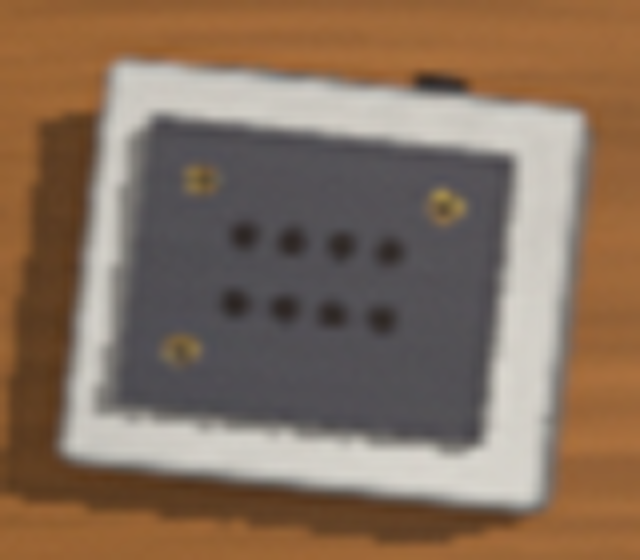

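```bash
cat > h.py <<'E'
import numpy as np
from scipy.spatial.transform import Rotation as R
from station import bot, imaging
def ray(name,px,obs=None):
    ci=imaging.camera_info(name);K=ci["camera_matrix"]
    d=np.linalg.solve(K,[px[0],px[1],1.])
    if name=="wrist":
        T=ci["tool_from_camera"];Rt=R.from_quat(obs["tool_rot"]).as_matrix()
        return Rt@T[:3,3]+obs["position"], Rt@T[:3,:3]@d
    E=ci["extrinsics"];return -E[:3,:3].T@E[:3,3], E[:3,:3].T@d
def onz(name,px,z,obs=None):
    o,d=ray(name,px,obs);return o+d*(z-o[2])/d[2]
def crop(p,x0,y0,f): return ((np.array(p)+.5)/f-.5+[x0,y0])
LOC=np.array([[35,50],[35,-50],[-35,50]],float)
def fit(P):
    P=np.array(P)[:,:2];c=P.mean(0);l=LOC.mean(0)
    A=((P-c).T@(LOC-l));th=np.arctan2(A[1,0]-A[0,1],A[0,0]+A[1,1])
    Rm=np.array([[np.cos(th),-np.sin(th)],[np.sin(th),np.cos(th)]])
    o=c-Rm@l
    s=[np.linalg.norm(P[0]-P[1]),np.linalg.norm(P[0]-P[2])]
    return o,np.degrees(th),s,(P-(o+LOC@Rm.T))
E
python3 - <<'E'
from h import *
np.set_printoptions(precision=2,suppress=True)
c=[crop(p,236,170,10) for p in [(132,273),(360,107),(250,432)]]
t=[crop(p,146,155,8) for p in [(200,180),(446,208),(182,350)]]
print(c,t)
print(fit([onz("top",p,3) for p in c]))
for z in (97,105,113): print(z,fit([onz("top",p,z) for p in t]))
g=crop((308,260),236,170,10);print(onz("top",g,50))
o=bot.get_obs();print(R.from_quat(o["tool_rot"]).as_matrix())
E
```

```text
[array([248.75, 196.85]), array([271.55, 180.25]), array([260.55, 212.75])] [array([170.56, 177.06]), array([201.31, 180.56]), array([168.31, 198.31])]
(array([536.97, -26.37]), np.float64(34.78691231823198), [np.float64(100.00471034516286), np.float64(69.88027736186156)], array([[-0.05,  0.09],
       [-0.18,  0.  ],
       [ 0.23, -0.09]]))
97 (array([559.81, 244.77]), np.float64(-7.6970013712513), [np.float64(102.00027075011876), np.float64(70.6039161508554)], array([[ 0.49,  1.02],
       [-0.23, -0.9 ],
       [-0.26, -0.12]]))
105 (array([558.91, 243.4 ]), np.float64(-7.697001371251308), [np.float64(101.39042420049007), np.float64(70.18178438259417)], array([[ 0.32,  0.84],
       [-0.32, -0.48],
       [-0.01, -0.36]]))
113 (array([558.01, 242.03]), np.float64(-7.697001371251282), [np.float64(100.78057765086147), np.float64(69.75965261433305)], array([[ 0.16,  0.65],
       [-0.4 , -0.06],
       [ 0.24, -0.59]]))
[536.33 -25.61  50.  ]
[[ 0.92 -0.    0.39]
 [-0.39 -0.    0.92]
 [-0.   -1.   -0.  ]]
```

Emit:
arm_command(
  plan=[
    {"linear":[0.02,-0.021,0.001],"twist":1},
    {"linear":[0.02,-0.021,0.001],"twist":1},
    {"linear":[0.02,-0.021,0.001],"twist":1},
    {"linear":[0.02,-0.021,0.001],"twist":1},
    {"linear":[0.02,-0.021,0.001],"twist":1},
    {"linear":[0.02,-0.021,0.001],"twist":1},
    {"linear":[0.02,-0.021,0.001],"twist":1},
    {"linear":[0.02,-0.021,0.001],"twist":1},
    {"linear":[0.02,-0.021,0.001],"twist":1},
    {"linear":[0.02,-0.021,0.001],"twist":1},
    {"linear":[0.02,-0.021,0.001],"twist":1},
    {"linear":[0.02,-0.021,0.001],"twist":1},
    {"linear":[0.02,-0.021,0.001],"twist":1},
    {"linear":[0.02,-0.021,0.001],"twist":1},
    {"linear":[0.02,-0.021,0.001],"twist":1},
    {"linear":[0.02,-0.021,0.001],"twist":0},
    {"linear":[0,0,0],"twist":0},
    {"linear":[0,0,0],"twist":0},
    {"linear":[0,0,0],"twist":0},
  ],
  claw=-1,
)

```text
time: 1.73
position: [561.0, 240.4, 246.9]
tool_rot: [0.706, -0.048, 0.048, -0.705]
contact_force: [-0.6, -0.6, 0.6]
grip_width: 85.3
```

```bash
cat > snap.py <<'E'
import sys,cv2,pickle
from h import *
n=sys.argv[1];cam=sys.argv[2] if len(sys.argv)>2 else "wrist"
o=bot.get_obs();im=imaging.get_image(cam)
cv2.imwrite(f"pics/{n}.png",im[:,:,::-1]);pickle.dump(o,open(f"pics/{n}.pkl","wb"))
print(o["time"],o["position"],o["contact_force"],o["torque"],o["grip_width"],R.from_quat(o["tool_rot"]).as_matrix()[:,2])
E
python3 snap.py w1
```

```text
1.7333 [560.98931766 240.42881556 246.9012209 ] [-0.58512014 -0.5688545   0.62818151] [ 0.0038076   0.02397764 -0.04825852] 85.33987071805403 [ 1.35214791e-01  9.90816284e-01 -2.25646085e-04]
```

View pics/w1.png

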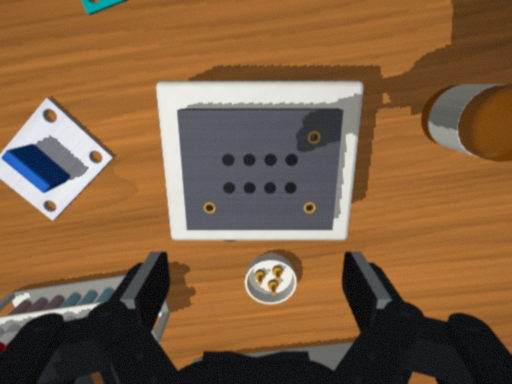

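The wrist view shows the threads at about (309,208), (209,208) and (314,137). The cover's holes are at (96,157), (50,207) and (50,116). I'll refine these in enlarged crops.

```bash
python3 - <<'E'
import cv2
im=cv2.imread("pics/w1.png")
cv2.imwrite("pics/w1h.png",cv2.resize(im[120:220,195:330],None,fx=5.5,fy=5.5,interpolation=cv2.INTER_CUBIC))
cv2.imwrite("pics/w1c.png",cv2.resize(im[95:220,0:120],None,fx=4.8,fy=4.8,interpolation=cv2.INTER_CUBIC))
E
```

```text
(no output)
```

View pics/w1h.png

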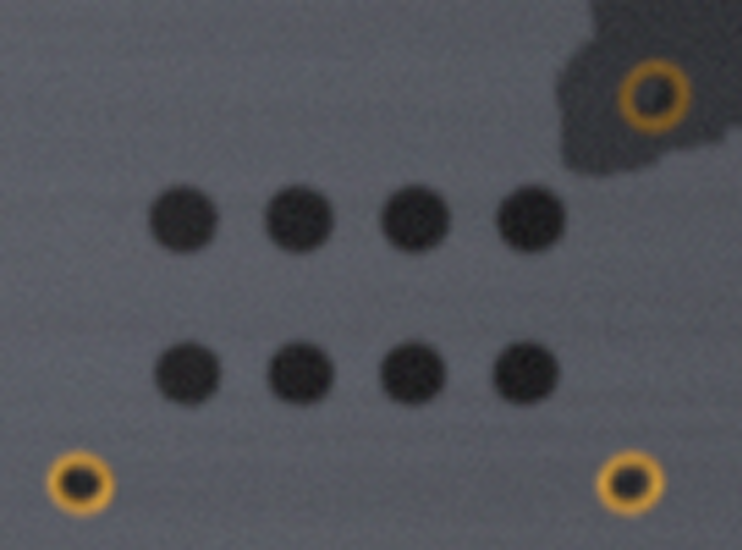

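View pics/w1c.png

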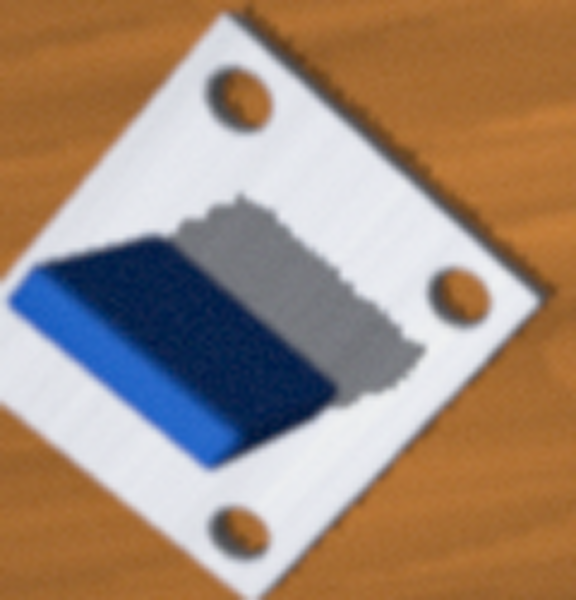

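```bash
python3 - <<'E'
from h import *;import pickle
np.set_printoptions(precision=2,suppress=True)
o=pickle.load(open("pics/w1.pkl","rb"))
t=[crop(p,195,120,5.5) for p in [(630,483),(81,483),(655,96)]]
c=[crop(p,0,95,4.8) for p in [(459,296),(240,531),(240,98)]]
for z in (97,101,105,109,113): print(z,fit([onz("wrist",p,z,o) for p in t]))
print(fit([onz("wrist",p,6,o) for p in c]))
tt=[crop(p,146,155,8) for p in [(200,180),(446,208),(182,350)]]
# triangulate
for a,b in zip(t,tt):
    o1,d1=ray("wrist",a,o);o2,d2=ray("top",b)
    s=np.linalg.lstsq(np.c_[d1,-d2],o2-o1,rcond=None)[0];p,q=o1+d1*s[0],o2+d2*s[1];print(p,q)
E
```

```text
97 (array([560.14, 245.11]), np.float64(-7.757047718766827), [np.float64(103.41790898840621), np.float64(72.67022805735223)], array([[ 1.02,  0.94],
       [ 0.57, -2.45],
       [-1.59,  1.51]]))
101 (array([558.82, 245.  ]), np.float64(-7.75704771876681), [np.float64(102.00840350367368), np.float64(71.67978949573819)], array([[ 0.63,  0.52],
       [ 0.37, -1.47],
       [-1.  ,  0.96]]))
105 (array([557.5 , 244.89]), np.float64(-7.757047718766856), [np.float64(100.59889801894111), np.float64(70.68935093412428)], array([[ 0.24,  0.1 ],
       [ 0.17, -0.5 ],
       [-0.41,  0.4 ]]))
109 (array([556.19, 244.78]), np.float64(-7.757047718766825), [np.float64(99.18939253420861), np.float64(69.69891237251022)], array([[-0.15, -0.32],
       [-0.03,  0.48],
       [ 0.18, -0.16]]))
113 (array([554.87, 244.68]), np.float64(-7.757047718766872), [np.float64(97.77988704947607), np.float64(68.70847381089631)], array([[-0.54, -0.74],
       [-0.23,  1.46],
       [ 0.77, -0.71]]))
(array([533.67, -24.27]), np.float64(34.84641096752682), [np.float64(99.69637181414674), np.float64(69.92383924060839)], array([[ 0.06, -0.13],
       [-0.1 ,  0.12],
       [ 0.05,  0.01]]))
[601.4  290.5   99.78] [601.32 290.13  99.7 ]
[587.17 189.24 100.87] [587.09 189.17 100.86]
[533.24 303.3   82.54] [532.75 301.85  82.21]
```

Emit:
arm_command(
  plan=[
    {"linear":[-0.002,-0.019,0],"twist":3},
    {"linear":[-0.002,-0.019,0],"twist":3},
    {"linear":[-0.002,-0.019,0],"twist":3},
    {"linear":[-0.002,-0.019,0],"twist":3},
    {"linear":[-0.002,-0.019,0],"twist":3},
    {"linear":[-0.002,-0.019,0],"twist":3},
    {"linear":[-0.002,-0.019,0],"twist":3},
    {"linear":[-0.002,-0.019,0],"twist":3},
    {"linear":[-0.002,-0.019,0],"twist":3},
    {"linear":[-0.002,-0.019,0],"twist":3},
    {"linear":[-0.002,-0.019,0],"twist":3},
    {"linear":[-0.002,-0.019,0],"twist":3},
    {"linear":[-0.002,-0.019,0],"twist":3},
    {"linear":[0,-0.019,0],"twist":3.6},
    {"linear":[0,0,0],"twist":0},
    {"linear":[0,0,0],"twist":0},
    {"linear":[0,0,0],"twist":0},
  ],
)

```text
time: 3.2
position: [535.3, -24.4, 247.3]
tool_rot: [-0.675, -0.212, 0.212, 0.675]
contact_force: [0.4, -0.3, 0.9]
grip_width: 85.2
```

```bash
python3 snap.py w2
```

```text
3.2 [535.33293752 -24.44700844 247.32860879] [ 0.37192045 -0.25927591  0.88693473] [ 0.00829397  0.00864957 -0.00127907] 85.24999181944804 [-5.71282667e-01  8.20753303e-01  3.59322553e-04]
```

View pics/w2.png

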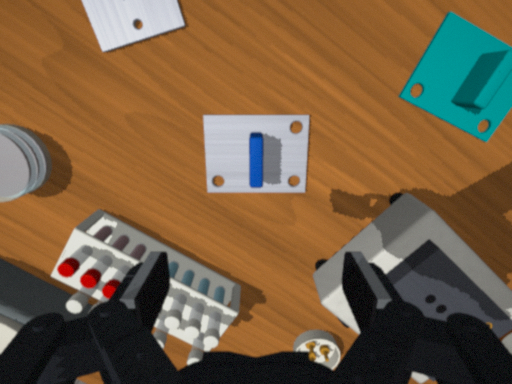

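```bash
python3 - <<'E'
import cv2
im=cv2.imread("pics/w2.png")
cv2.imwrite("pics/w2c.png",cv2.resize(im[105:205,195:320],None,fx=6,fy=6,interpolation=cv2.INTER_CUBIC))
E
```

```text
(no output)
```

View pics/w2c.png

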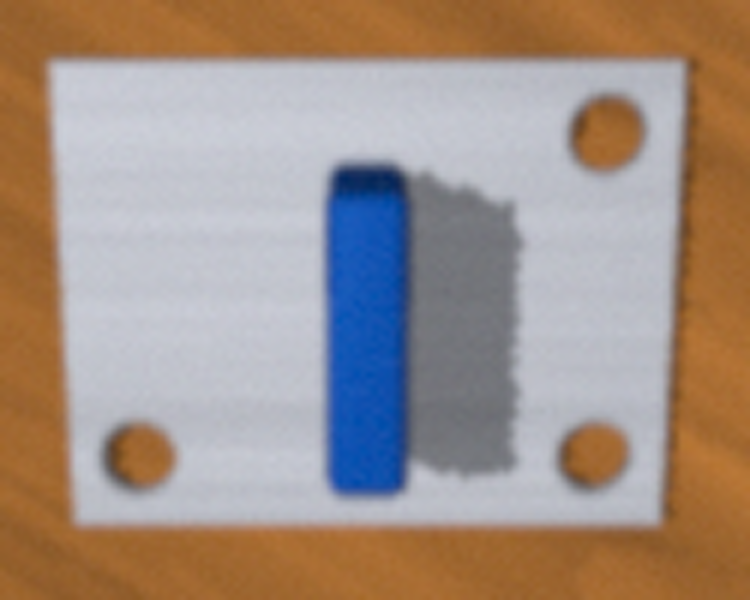

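```bash
python3 - <<'E'
from h import *;import pickle
np.set_printoptions(precision=2,suppress=True)
o=pickle.load(open("pics/w2.pkl","rb"))
c=[crop(p,195,105,6) for p in [(594,455),(140,456),(608,132)]]
print(fit([onz("wrist",p,6,o) for p in c]))
print([onz("wrist",crop(p,195,105,6),50,o) for p in [(331,195),(404,195),(331,492),(404,492)]], np.mean([onz("wrist",crop(p,195,105,6),50,o) for p in [(331,195),(404,195),(331,492),(404,492)]],0))
E
```

```text
(array([533.74, -24.48]), np.float64(34.941986528478964), [np.float64(99.7442331954528), np.float64(69.97584758887696)], array([[ 0.06, -0.13],
       [-0.05,  0.1 ],
       [-0.02,  0.03]]))
[array([513.73, -46.6 ,  50.  ]), array([505.99, -35.48,  50.  ]), array([561.55, -13.74,  50.  ]), array([553.38,  -2.  ,  50.  ])] [533.66 -24.45  50.  ]
```

Emit:
arm_command(
  plan=[
    {"linear":[-0.0016,0,-0.02],"twist":0},
    {"linear":[0,0,-0.03],"twist":0},
    {"linear":[0,0,-0.03],"twist":0},
    {"linear":[0,0,-0.03],"twist":0},
    {"linear":[0,0,-0.03],"twist":0},
    {"linear":[0,0,-0.03],"twist":0},
    {"linear":[0,0,-0.02],"twist":0},
    {"linear":[0,0,-0.02],"twist":0},
    {"linear":[0,0,-0.01],"twist":0},
    {"linear":[0,0,-0.006],"twist":0},
    {"linear":[0,0,-0.005],"twist":0},
    {"linear":[0,0,0],"twist":0},
    {"linear":[0,0,0],"twist":0},
    {"linear":[0,0,0],"twist":0},
  ],
)

```text
time: 4.42
position: [534.7, -25.5, 17.3]
tool_rot: [0.675, 0.212, -0.211, -0.674]
contact_force: [0.1, 1.2, 0.6]
grip_width: 85.3
```

```bash
python3 snap.py w3
```

```text
4.4167 [534.66490441 -25.54901306  17.28396159] [0.13100217 1.17316647 0.64651882] [-0.03610779  0.01454521 -0.02444342] 85.29457353071872 [-0.57160945  0.82052512 -0.00108236]
```

View pics/w3.png

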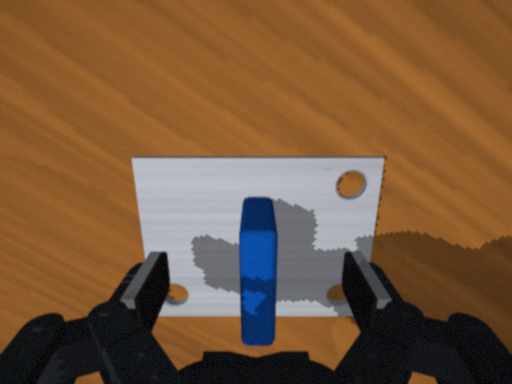

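The bar sits centred between the open fingers, at column 258. I'll close the gripper on it.

Emit:
arm_command(
  plan=[
    {"linear":[-0.0005,0.0005,-0.0015],"twist":0},
    {"linear":[0,0,0],"twist":0},
    {"linear":[0,0,0],"twist":0},
    {"linear":[0,0,0],"twist":0},
    {"linear":[0,0,0],"twist":0},
    {"linear":[0,0,0],"twist":0},
    {"linear":[0,0,0],"twist":0},
    {"linear":[0,0,0],"twist":0},
    {"linear":[0,0,0],"twist":0},
    {"linear":[0,0,0],"twist":0},
    {"linear":[0,0,0],"twist":0},
    {"linear":[0,0,0],"twist":0},
  ],
  claw=1,
  force=70,
)

```text
time: 5.47
position: [533.6, -25.1, 15.0]
tool_rot: [0.675, 0.212, -0.212, -0.675]
contact_force: [-0.7, 0.2, 6.4]
grip_width: 15.4
```

Emit:
arm_command(
  plan=[
    {"linear":[0,0,0.005],"twist":0},
    {"linear":[0,0,0.01],"twist":0},
    {"linear":[0,0,0.015],"twist":0},
    {"linear":[0,0,0.02],"twist":0},
    {"linear":[0,0,0.02],"twist":0},
    {"linear":[0,0,0.02],"twist":0},
    {"linear":[0,0,0.02],"twist":0},
    {"linear":[0,0,0.02],"twist":0},
    {"linear":[0,0,0.02],"twist":0},
    {"linear":[0,0,0.02],"twist":0},
    {"linear":[0,0,0.015],"twist":0},
    {"linear":[0,0,0.01],"twist":0},
    {"linear":[0,0,0],"twist":0},
    {"linear":[0,0,0],"twist":0},
    {"linear":[0,0,0],"twist":0},
  ],
)

```text
time: 6.72
position: [532.5, -25.0, 208.8]
tool_rot: [-0.674, -0.211, 0.212, 0.675]
contact_force: [-0.1, -0.1, -3.8]
grip_width: 15.1
```

```bash
python3 snap.py w4
```

```text
6.7167 [532.51753297 -24.97651723 208.84180151] [-0.13049813 -0.11481234 -3.84778227] [ 0.0082592   0.03203452 -0.01622053] 15.127706668685432 [-0.5716755   0.82047892  0.00121011]
```

View pics/w4.png

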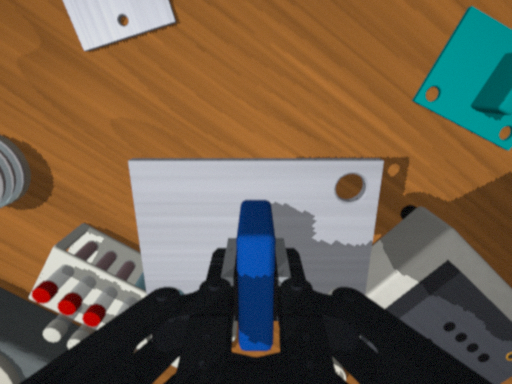

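```bash
python3 - <<'E'
import cv2
im=cv2.imread("pics/w4.png")
cv2.imwrite("pics/w4c.png",cv2.resize(im[145:305,115:405],None,fx=2.7,fy=2.7,interpolation=cv2.INTER_CUBIC))
cv2.imwrite("pics/w4h.png",cv2.resize(im[150:210,325:395],None,fx=9,fy=9,interpolation=cv2.INTER_CUBIC))
cv2.imwrite("pics/w4l.png",cv2.resize(im[150:210,120:180],None,fx=9,fy=9,interpolation=cv2.INTER_CUBIC))
E
```

```text
(no output)
```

View pics/w4h.png

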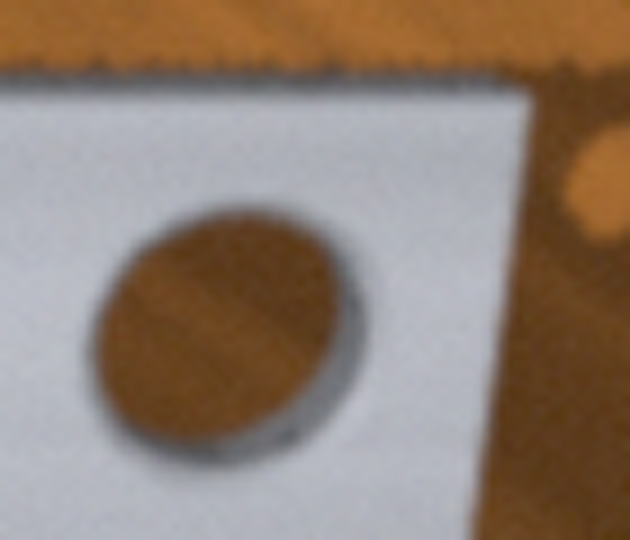

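View pics/w4l.png

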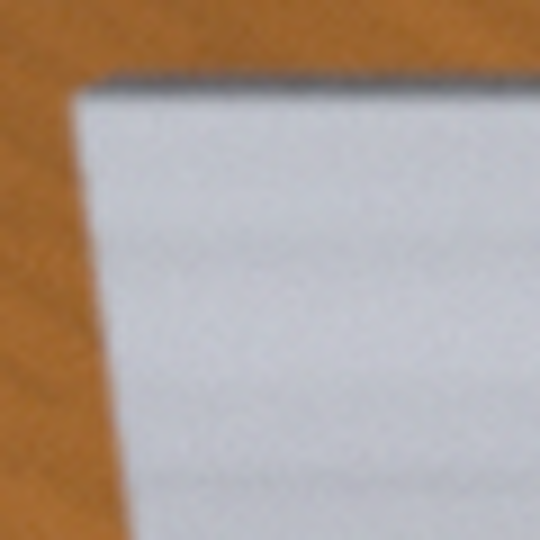

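```bash
python3 - <<'E'
from h import *;import pickle
np.set_printoptions(precision=2,suppress=True)
o=pickle.load(open("pics/w4.pkl","rb"))
px=[crop((229,335),325,150,9),crop((531,92),325,150,9),crop((73,92),120,150,9)]
L=np.array([[-35,50],[-50,65],[-50,-65]],float)
import h
h.LOC=L
for dz in (-7,-9,-11):
    P=[onz("wrist",p,o["position"][2]+dz,o) for p in px]
    f=fit(P);print(dz,f[0],f[0]-o["position"][:2],f[1],np.linalg.norm(P[1]-P[2]),f[3])
z=R.from_quat(o["tool_rot"]).as_matrix()[:,2];print(np.degrees(np.arctan2(z[1],z[0]))-90)
E
```

```text
-7 [532.87 -24.43] [0.35 0.55] 34.92287045569999 128.9954937817493 [[ 0.05 -0.78]
 [ 0.33  0.03]
 [-0.38  0.76]]
-9 [533.18 -23.95] [0.66 1.03] 34.92287045569998 130.70834057883718 [[-0.09 -0.35]
 [-0.09  0.51]
 [ 0.18 -0.16]]
-11 [533.48 -23.46] [0.97 1.51] 34.92287045569998 132.4211873759251 [[-0.24  0.07]
 [-0.51  1.  ]
 [ 0.75 -1.08]]
34.86717525943138
```

Emit:
arm_command(
  plan=[
    {"linear":[0.0015,0.0095,0],"twist":-1.7},
    {"linear":[0.0015,0.017,0],"twist":-2.7},
    {"linear":[0.0015,0.018,0],"twist":-2.8},
    {"linear":[0.0015,0.018,0],"twist":-2.8},
    {"linear":[0.0015,0.018,0],"twist":-2.8},
    {"linear":[0.0015,0.018,0],"twist":-2.8},
    {"linear":[0.0015,0.018,0],"twist":-2.8},
    {"linear":[0.0015,0.018,0],"twist":-2.8},
    {"linear":[0.0015,0.018,0],"twist":-2.8},
    {"linear":[0.0015,0.018,0],"twist":-2.8},
    {"linear":[0.0015,0.018,0],"twist":-2.8},
    {"linear":[0.0015,0.018,0],"twist":-2.8},
    {"linear":[0.0015,0.018,0],"twist":-2.8},
    {"linear":[0.0015,0.018,0],"twist":-2.8},
    {"linear":[0.0015,0.018,0],"twist":-2.8},
    {"linear":[0.0007,0.009,0],"twist":-1.9},
    {"linear":[0,0,0],"twist":0},
    {"linear":[0,0,0],"twist":0},
    {"linear":[0,0,0],"twist":0},
  ],
)

```text
time: 8.35
position: [556.0, 243.7, 208.9]
tool_rot: [0.706, -0.049, 0.047, -0.705]
contact_force: [0.8, -0.8, -4.1]
grip_width: 15.2
```

```bash
python3 snap.py w5;python3 snap.py s5 side;python3 snap.py t5 top; python3 - <<'E'
from h import *
o=bot.get_obs();z=R.from_quat(o["tool_rot"]).as_matrix()[:,2];print(o["position"],np.degrees(np.arctan2(z[1],z[0]))-90)
E
```

```text
8.35 [556.0415289  243.66906547 208.85551142] [ 0.77491189 -0.78303776 -4.09626005] [ 0.02525606  0.00290101 -0.02746625] 15.220307231365595 [ 0.13539254  0.99079127 -0.00123392]
8.4 [556.18031623 243.52603794 209.10143512] [-0.77012259 -0.45900435 -3.75601316] [0.02648686 0.00127338 0.04149237] 15.016758451072292 [ 1.36028468e-01  9.90704444e-01 -9.79563037e-04]
8.45 [556.34713722 243.50665636 209.35757609] [-0.50942941  0.17840378 -3.86664378] [0.03678754 0.00458452 0.01896229] 15.345336933933241 [ 1.36470003e-01  9.90643972e-01 -6.77554956e-04]
[556.49355013 243.57821334 209.57246292] -7.8560467514931105
```

View pics/w5.png

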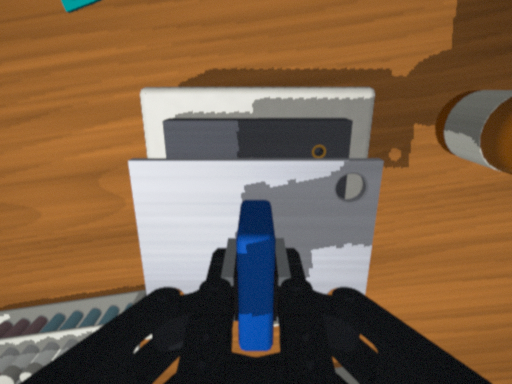

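View pics/s5.png

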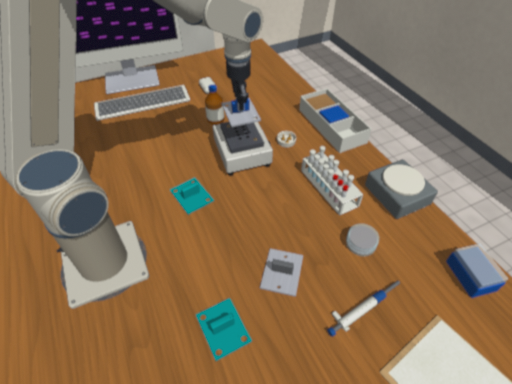

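View pics/t5.png

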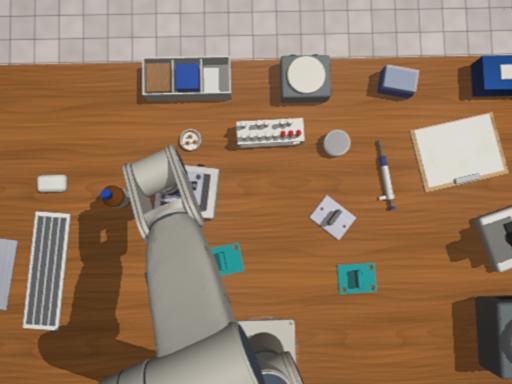

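Emit:
arm_command(
  plan=[
    {"linear":[0,0.0005,-0.01],"twist":0},
    {"linear":[0,0,-0.01],"twist":0},
    {"linear":[0,0,-0.01],"twist":0},
    {"linear":[0,0,-0.01],"twist":0},
    {"linear":[0,0,-0.01],"twist":0},
    {"linear":[0,0,-0.008],"twist":0},
    {"linear":[0,0,-0.006],"twist":0},
    {"linear":[0,0,-0.004],"twist":0},
    {"linear":[0,0,0],"twist":0},
    {"linear":[0,0,0],"twist":0},
    {"linear":[0,0,0],"twist":0},
  ],
)

```text
time: 9.42
position: [557.0, 245.1, 142.3]
tool_rot: [-0.705, 0.048, -0.049, 0.706]
contact_force: [-0.0, -0.4, -2.2]
grip_width: 15.2
```

```bash
python3 snap.py w6;python3 snap.py s6 side; python3 - <<'E'
import cv2
a=cv2.imread("pics/w6.png")[100:220,120:400];b=cv2.imread("pics/s6.png")[80:180,200:290]
cv2.imwrite("pics/w6c.png",cv2.resize(a,None,fx=2.8,fy=2.8,interpolation=cv2.INTER_CUBIC))
cv2.imwrite("pics/s6c.png",cv2.resize(b,None,fx=6,fy=6,interpolation=cv2.INTER_CUBIC))
E
```

```text
9.4167 [556.99386813 245.10930492 142.29240648] [-0.01707784 -0.43191507 -2.24326066] [ 0.02416429 -0.02822236  0.02062996] 15.213779287288498 [1.36309352e-01 9.90666227e-01 4.33521464e-04]
9.4667 [557.01004754 245.12581077 142.40569387] [ 0.08048939  0.7528503  -3.15657774] [ 0.00945711 -0.02217677 -0.04332056] 15.049399833504221 [1.36236204e-01 9.90676236e-01 5.39932142e-04]
```

View pics/w6c.png

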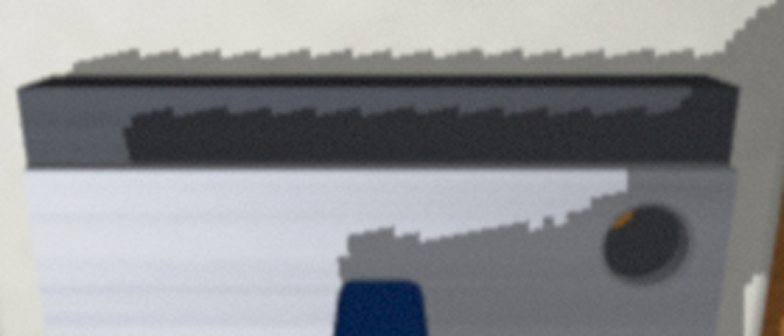

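View pics/s6c.png

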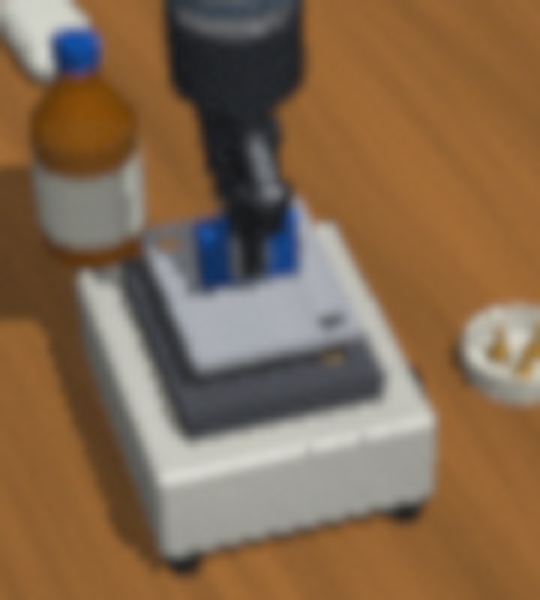

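```bash
python3 - <<'E'
from h import *;import pickle
np.set_printoptions(precision=2,suppress=True)
o=pickle.load(open("pics/w6.pkl","rb"));p=o["position"]
z=R.from_quat(o["tool_rot"]).as_matrix()[:,2];yaw=np.arctan2(z[1],z[0])-np.pi/2
c,s=np.cos(yaw),np.sin(yaw);Rm=np.array([[c,-s],[s,c]])
org=p[:2]+Rm@[1.0,.4]
print("yaw",np.degrees(yaw),"origin",org,"holes",(org+(LOC@Rm.T)).round(1).tolist())
for z in (103,107,111): print("side t1",onz("side",crop((333,357),200,80,6),z))
print("side h1",onz("side",crop((330,322),200,80,6),p[2]-9))
print("hole2 wrist",onz("wrist",crop((646,244),120,100,2.8),p[2]-9,o))
for z in (103,107,111): print("thr2 edge",onz("wrist",crop((622,219),120,100,2.8),z,o))
E
```

```text
yaw -7.834340930786752 origin [558.04 245.37] holes [[599.5, 290.1], [585.9, 191.1], [530.2, 299.7]]
side t1 [587.33 190.81 103.  ]
side t1 [585.34 186.59 107.  ]
side t1 [583.35 182.38 111.  ]
side h1 [583.91 187.16 133.29]
hole2 wrist [529.76 299.35 133.29]
thr2 edge [534.42 302.72 103.  ]
thr2 edge [533.07 301.72 107.  ]
thr2 edge [531.73 300.71 111.  ]
```

Emit:
arm_command(
  plan=[
    {"linear":[-0.001,-0.0005,-0.003],"twist":0},
    {"linear":[0,0,-0.003],"twist":0},
    {"linear":[0,0,-0.003],"twist":0},
    {"linear":[0,0,-0.002],"twist":0},
    {"linear":[0,0,-0.001],"twist":0},
    {"linear":[0,0,0],"twist":0},
    {"linear":[0,0,0],"twist":0},
  ],
)

```text
time: 10.1
position: [555.6, 244.4, 129.7]
tool_rot: [0.705, -0.048, 0.048, -0.705]
contact_force: [-0.1, 0.0, -3.0]
grip_width: 15.6
```

```bash
python3 snap.py w7;python3 snap.py s7 side; python3 - <<'E'
import cv2
a=cv2.imread("pics/w7.png")[100:220,120:400];b=cv2.imread("pics/s7.png")[100:160,215:275]
cv2.imwrite("pics/w7c.png",cv2.resize(a,None,fx=2.8,fy=2.8,interpolation=cv2.INTER_CUBIC))
cv2.imwrite("pics/s7c.png",cv2.resize(b,None,fx=9,fy=9,interpolation=cv2.INTER_CUBIC))
E
```

```text
10.1 [555.61562078 244.43235029 129.69690819] [-0.11649181  0.03926943 -3.03244828] [-0.0021774  -0.03468337 -0.01535711] 15.606993010274431 [ 1.36327680e-01  9.90663794e-01 -1.00291152e-04]
10.15 [555.66939386 244.45436137 129.81165378] [ 0.62184026  0.05983404 -4.21567575] [-0.02529408  0.02987331 -0.01752143] 15.275301725391305 [1.36342258e-01 9.90661793e-01 3.08919855e-05]
```

View pics/w7c.png

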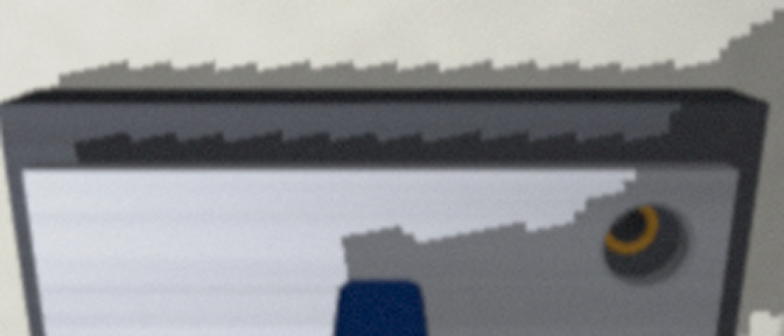

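View pics/s7c.png

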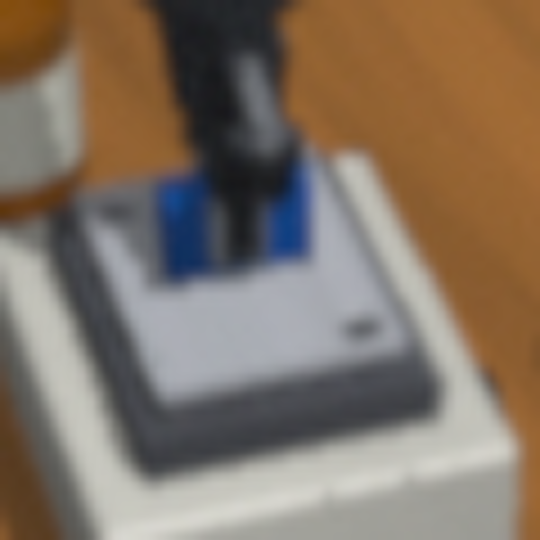

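```bash
python3 - <<'E'
import cv2
a=cv2.imread("pics/w7.png")[165:210,325:375]
cv2.imwrite("pics/w7h.png",cv2.resize(a,None,fx=12,fy=12,interpolation=cv2.INTER_CUBIC))
E
```

```text
(no output)
```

View pics/w7h.png

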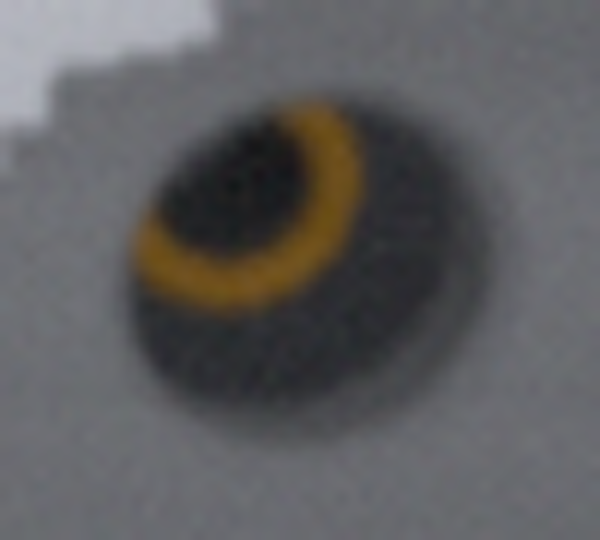

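```bash
python3 - <<'E'
from h import *;import pickle
np.set_printoptions(precision=2,suppress=True)
o=pickle.load(open("pics/w7.pkl","rb"));p=o["position"]
h=onz("wrist",crop((312,265),325,165,12),p[2]-9,o)
for z in (104,107,110):
  t=onz("wrist",crop((250,197),325,165,12),z,o); print(z,t,"hole-thread",(h-t)[:2])
E
```

```text
104 [530.59 300.58 104.  ] hole-thread [-2.31 -1.82]
107 [529.54 299.79 107.  ] hole-thread [-1.26 -1.03]
110 [528.5 299.  110. ] hole-thread [-0.22 -0.25]
```

Emit:
arm_command(
  plan=[
    {"linear":[0,0,-0.001],"twist":0},
    {"linear":[0,0,-0.001],"twist":0},
    {"linear":[0,0,-0.001],"twist":0},
    {"linear":[0,0,-0.001],"twist":0},
    {"linear":[0,0,0],"twist":0},
  ],
)

```text
time: 10.62
position: [555.5, 244.4, 125.6]
tool_rot: [0.706, -0.048, 0.048, -0.705]
contact_force: [-0.1, -0.6, -3.5]
grip_width: 14.9
```

Emit:
arm_command(
  plan=[
    {"linear":[0,0,-0.001],"twist":0},
    {"linear":[0,0,-0.001],"twist":0},
    {"linear":[0,0,0],"twist":0},
  ],
)

```text
time: 10.87
position: [555.5, 244.4, 123.6]
tool_rot: [0.705, -0.048, 0.048, -0.705]
contact_force: [0.4, -0.0, -3.1]
grip_width: 15.0
```

Emit:
arm_command(
  plan=[
    {"linear":[0,0,-0.0007],"twist":0},
    {"linear":[0,0,-0.0007],"twist":0},
    {"linear":[0,0,0],"twist":0},
  ],
)

```text
time: 11.12
position: [555.5, 244.4, 122.3]
tool_rot: [0.705, -0.048, 0.048, -0.705]
contact_force: [0.2, -0.8, -4.0]
grip_width: 15.1
```

Emit:
arm_command(
  plan=[
    {"linear":[0,0,-0.0006],"twist":0},
    {"linear":[0,0,-0.0006],"twist":0},
    {"linear":[0,0,0],"twist":0},
  ],
)

```text
time: 11.37
position: [555.7, 244.4, 121.3]
tool_rot: [-0.705, 0.048, -0.048, 0.705]
contact_force: [-0.2, -0.8, -3.0]
grip_width: 15.2
```

```bash
python3 snap.py w8; python3 - <<'E'
import cv2
a=cv2.imread("pics/w8.png")[165:210,325:375]
cv2.imwrite("pics/w8h.png",cv2.resize(a,None,fx=12,fy=12,interpolation=cv2.INTER_CUBIC))
E
```

```text
11.3667 [555.67397859 244.44182754 121.2563291 ] [-0.16968314 -0.76072089 -3.00382435] [-0.04218051  0.03527427 -0.00963496] 15.232883006638232 [1.36316129e-01 9.90665388e-01 4.50181765e-05]
```

View pics/w8h.png

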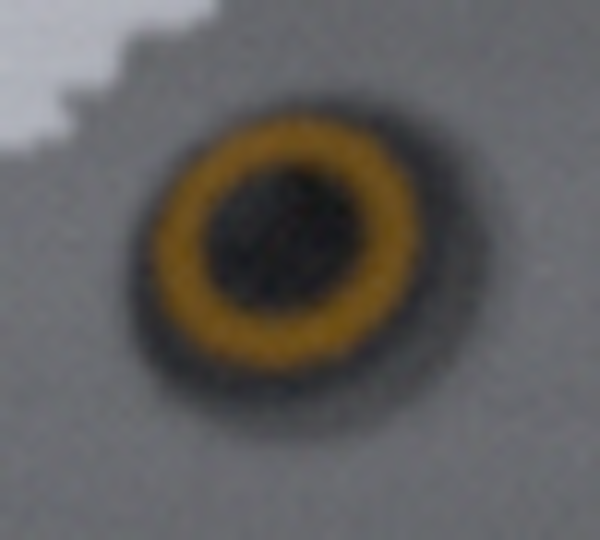

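Emit:
arm_command(
  plan=[
    {"linear":[0,0,-0.0006],"twist":0},
    {"linear":[0,0,-0.0006],"twist":0},
    {"linear":[0,0,0],"twist":0},
  ],
)

```text
time: 11.67
position: [555.7, 244.5, 121.3]
tool_rot: [-0.705, 0.048, -0.048, 0.705]
contact_force: [-3.3, -2.6, 7.5]
grip_width: 15.2
```

Contact: Fz went from about −3 to +7.5 N, so the cover presses on the block with roughly 10 N. I'll hold there briefly and look.

Emit:
arm_command(
  plan=[
    {"linear":[0,0,0],"twist":0},
    {"linear":[0,0,0],"twist":0},
    {"linear":[0,0,0],"twist":0},
  ],
)

```text
time: 11.92
position: [555.7, 244.5, 121.2]
tool_rot: [-0.705, 0.048, -0.048, 0.706]
contact_force: [-4.2, -0.8, 8.1]
grip_width: 15.6
```

```bash
python3 snap.py w9;python3 snap.py s9 side; python3 - <<'E'
import cv2
a=cv2.imread("pics/w9.png")[165:210,325:375]
cv2.imwrite("pics/w9h.png",cv2.resize(a,None,fx=12,fy=12,interpolation=cv2.INTER_CUBIC))
b=cv2.imread("pics/s9.png")[100:160,215:275]
cv2.imwrite("pics/s9c.png",cv2.resize(b,None,fx=9,fy=9,interpolation=cv2.INTER_CUBIC))
E
```

```text
11.9167 [555.6592893  244.4813259  121.24802578] [-4.21382127 -0.80258227  8.14919477] [-0.30628161  0.60289012  0.02176474] 15.623334621991852 [1.36221289e-01 9.90678419e-01 1.73262578e-04]
11.9667 [555.68894753 244.47383872 121.26272001] [-4.08221014 -1.4838813   8.28706294] [-0.29090815  0.62955756 -0.03522267] 15.015721941910977 [1.36279364e-01 9.90670430e-01 1.85510877e-04]
```

View pics/w9h.png

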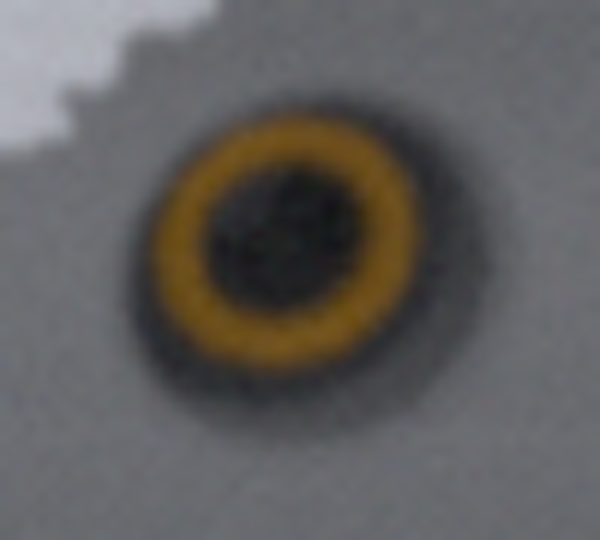

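View pics/s9c.png

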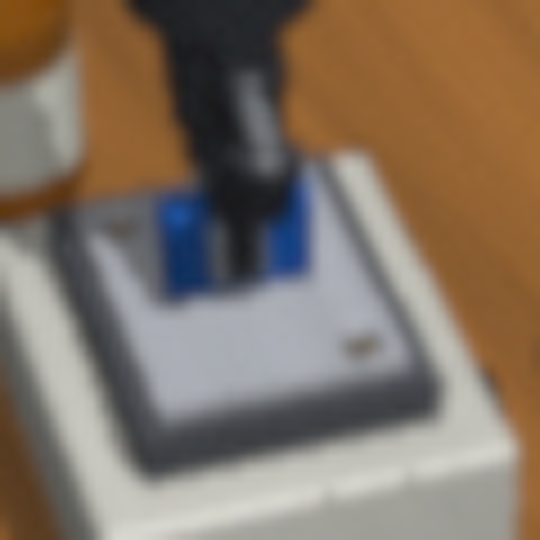

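```bash
python3 - <<'E'
from h import *;import pickle
np.set_printoptions(precision=2,suppress=True)
o=pickle.load(open("pics/w9.pkl","rb"));p=o["position"]
h=onz("wrist",crop((312,265),325,165,12),p[2]-9,o)
t=onz("wrist",crop((286,241),325,165,12),p[2]-15,o); print(t,"hole-thread",(h-t)[:2])
import cv2
b=cv2.imread("pics/s9.png")[130:150,240:265]
cv2.imwrite("pics/s9h.png",cv2.resize(b,None,fx=24,fy=24,interpolation=cv2.INTER_CUBIC))
b=cv2.imread("pics/s9.png")[115:140,218:243]
cv2.imwrite("pics/s9g.png",cv2.resize(b,None,fx=20,fy=20,interpolation=cv2.INTER_CUBIC))
E
```

```text
[529.23 299.35 106.25] hole-thread [-0.91 -0.55]
```

View pics/s9h.png

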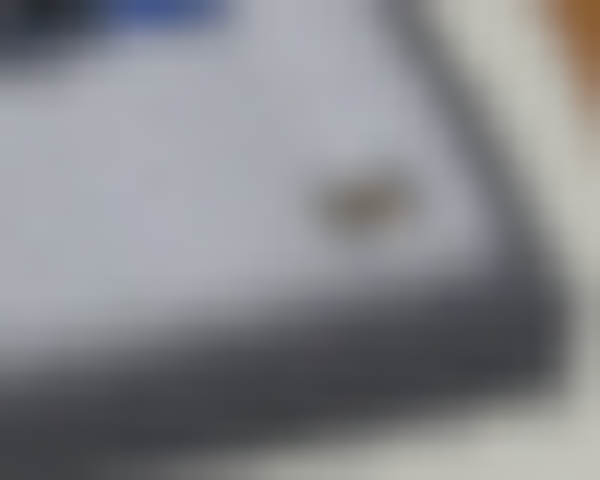

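View pics/s9g.png

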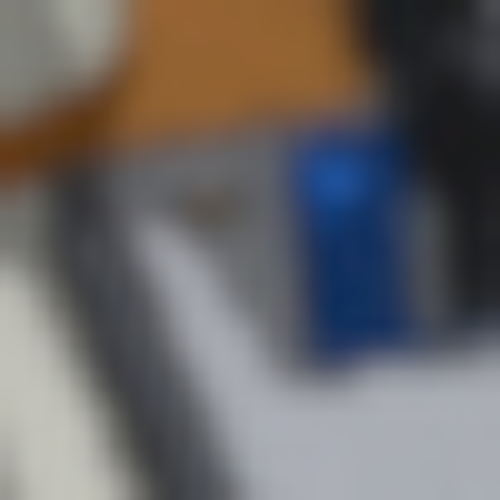

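Touchdown is good: hole2 is within about 1 mm of thread2, and seat contact is at TCP z ≈ 121.2. Now I'll raise it straight up and apply a 0.8/0.5 mm correction.

Emit:
arm_command(
  plan=[
    {"linear":[0,0,0.001],"twist":0},
    {"linear":[0,0,0.002],"twist":0},
    {"linear":[0,0,0.003],"twist":0},
    {"linear":[0.0004,0.0003,0.003],"twist":0},
    {"linear":[0.0004,0.0002,0.002],"twist":0},
    {"linear":[0,0,0.001],"twist":0},
    {"linear":[0,0,0],"twist":0},
    {"linear":[0,0,0],"twist":0},
    {"linear":[0,0,0],"twist":0},
  ],
)

```text
time: 12.77
position: [556.3, 244.9, 131.9]
tool_rot: [0.705, -0.048, 0.048, -0.705]
contact_force: [0.3, -0.5, -4.4]
grip_width: 15.0
```

```bash
python3 snap.py w10;python3 snap.py s10 side; python3 - <<'E'
import cv2
a=cv2.imread("pics/w10.png")[165:210,325:375]
cv2.imwrite("pics/w10h.png",cv2.resize(a,None,fx=12,fy=12,interpolation=cv2.INTER_CUBIC))
b=cv2.imread("pics/s10.png")[100:160,215:275]
cv2.imwrite("pics/s10c.png",cv2.resize(b,None,fx=9,fy=9,interpolation=cv2.INTER_CUBIC))
E
```

```text
12.7667 [556.31558347 244.89282964 131.89097711] [ 0.25804374 -0.51723567 -4.35815274] [ 0.0384241  -0.04839999 -0.01086925] 14.966730657904565 [ 1.36314485e-01  9.90665606e-01 -1.32356211e-04]
12.8167 [556.27189662 244.87121702 131.84044148] [-0.10804679 -1.11393502 -4.41294776] [ 0.01157908 -0.0087747   0.01443751] 15.27755594283335 [ 1.36355809e-01  9.90659912e-01 -1.80600228e-04]
```

View pics/w10h.png

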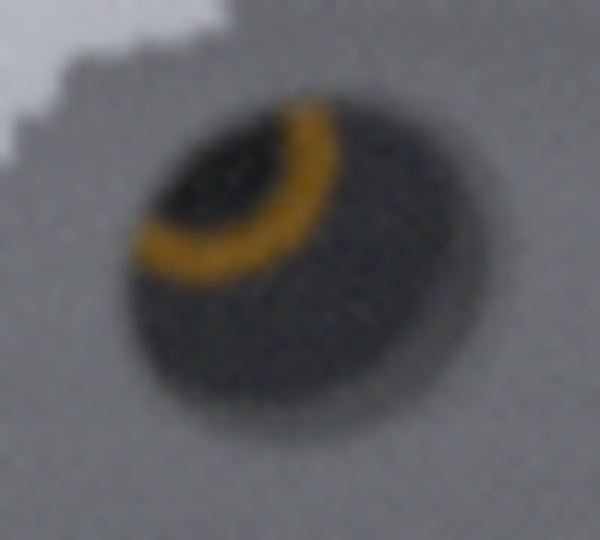

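View pics/s10c.png

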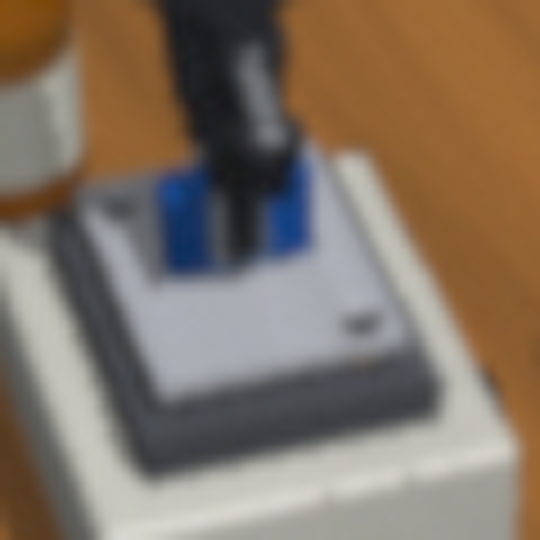

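View pics/w10.png

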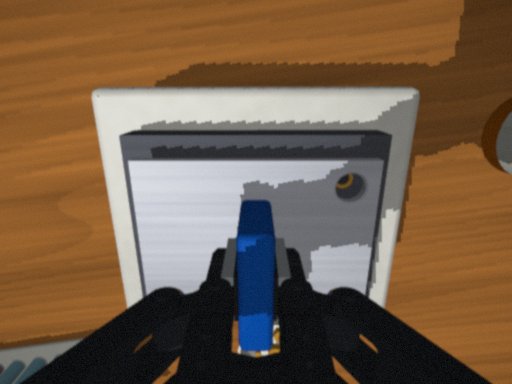

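Emit:
arm_command(
  plan=[
    {"linear":[0,0,0.001],"twist":0},
    {"linear":[0,0,0],"twist":0},
    {"linear":[0,0,0],"twist":0},
    {"linear":[0,0,0],"twist":0},
    {"linear":[0,0,0],"twist":0},
    {"linear":[0,0,0],"twist":0},
  ],
)

```text
time: 13.37
position: [556.4, 244.9, 133.0]
tool_rot: [0.705, -0.048, 0.048, -0.705]
contact_force: [-0.5, 0.0, -3.2]
grip_width: 15.1
```

```bash
python3 - <<'E'
from h import *;import pickle
np.set_printoptions(precision=2,suppress=True)
o=pickle.load(open("pics/w10.pkl","rb"));p=o["position"]
h=onz("wrist",crop((312,265),325,165,12),p[2]-9,o)
t=onz("wrist",crop((237,180),325,165,12),106.2,o); print(t,"hole-thread",(h-t)[:2])
q=bot.get_obs();print(q["time"],q["position"],q["contact_force"],q["torque"],q["qvel"].round(4),R.from_quat(q["tool_rot"]).as_matrix())
E
python3 snap.py w11; python3 snap.py s11 side
```

```text
[530.33 300.45 106.2 ] hole-thread [-1.36 -1.23]
13.3667 [556.36 244.93 133.  ] [-0.48  0.03 -3.24] [-0.04 -0.   -0.03] [ 0.  0. -0. -0.  0. -0.] [[ 0.99 -0.    0.14]
 [-0.14 -0.    0.99]
 [-0.   -1.   -0.  ]]
13.3667 [556.35718137 244.92770823 132.99826983] [-0.48089452  0.02975117 -3.24143024] [-0.03982556 -0.00479336 -0.03032269] 15.055717994651008 [ 1.36294027e-01  9.90668429e-01 -4.50780502e-05]
13.4167 [556.39927476 244.92907049 133.01017893] [-0.04411701 -0.30154629 -2.78016503] [0.00439083 0.04724176 0.00039343] 15.075141959449832 [ 1.36313279e-01  9.90665781e-01 -2.11427632e-05]
```

View pics/s11.png

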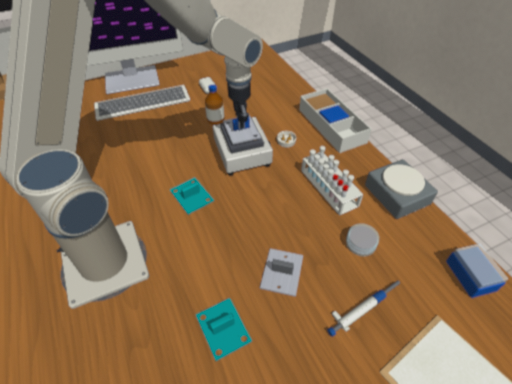

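View pics/w11.png

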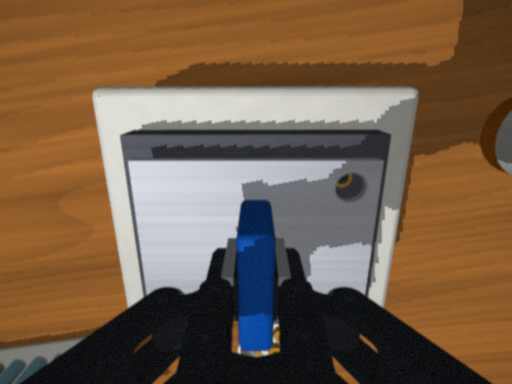

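The cover hangs level, about 12 mm clear of the block. hole2 is within 1–2 mm of thread2, nothing is moving, and the other objects are in their starting places. I'm handing in.

```bash
python3 -c "
from station import bot
print(bot.job_done())"
```

```text
the job is handed in; nothing more can be done
None
```

I picked up the blue-grip cover and touched it down on the dark block. Then I raised it straight up and handed the job in while holding it still there; the hand-in gave no verdict.

- **Touchdown:** the cover pressed on the block with about 12 N, held for at least 0.25 s. It seated with the tool at z ≈ 121.2 mm, which puts the top of the block at about 106 mm.
- **Final hold:** the tool is at z = 133.0 mm, so the underside is about 12 mm above the block. Measured joint speeds are zero, and the wrist force is only the cover's weight (about 3–4 N). The plate looked level and had not slipped in the grip.
- **Hole alignment:** at touchdown hole2 was off by about (−0.9, −0.6) mm, so I moved it by about (+0.7, +0.45) mm during the lift. A later check in the air, with the ring partly hidden, still read (−1.4, −1.2) mm. The two checks disagree by about 1–2 mm, but both are inside the 5 mm limit.
- **Less certain:** the gripper hid hole0 and hole1 from the wrist camera. I only saw brass through hole1, and faintly through one other hole, in the side view at touchdown. For the rest I relied on the matching angle, which agrees within 0.1°.
- **Camera disagreement:** the top camera put things 2–4 mm from where the wrist camera did. I used the wrist camera, because it agreed with itself from two different angles.
- **Other objects:** in the last side picture the spare cover and the other bystanders looked to be where they started, judged by eye.

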